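Sort the leftover axle parts and snap the hub cap onto a hand-truck wheel

ROBOT

A 7-joint arm with a two-finger parallel gripper is mounted at the origin on the work surface. World frame = base frame: x ahead of the robot, y to its left, z up, the work surface at z = 0. Lengths are in mm, angles in rad, forces in N, time in s.
With the tool pointing down it reaches from about 425 to 950 mm from the base axis. Payload 16.7 kg.
Tool frame: the origin (TCP) lies midway between the tips of the shut fingers; the grasp point (between the pads) lies 19 mm behind it; z points along the fingers, y is the line along which they close (so a half turn about z gives the same grasp; the last joint's range is limited). The gripper opens to 94 mm and grips with 3 to 60 N. Pads are 16 mm wide; open, the fingers measure 119 mm over their backs; the gripper's body (75 mm by 177 mm) begins 78 mm behind the grasp point.
Start: joints at [1.121, 0.426, 0.074, 1.606, -0.034, 1.111, -0.067], TCP at [199.316, -644.861, 185.367] pointing down, gripper open.
Joint ranges: [-2.85, 2.85], [-0.5, 2.14], [-1.23, 1.37], [0.21, 2.46], [-1.02, 4.16], [0.16, 2.05], [-2.73, 2.73]. Speed limits (rad/s): [1.89, 1.89, 2.39, 2.39, 3.01, 3.01, 3.01].

INTERFACE

Orientations are given as [roll, pitch, yaw] about the fixed x, y, z axes, in that order (R = Rz(yaw) Ry(pitch) Rx(roll)).
In Python, from cell import bot gives the robot as it stands.
- The arm moves only by the shell command python3 -m crank 'ROWS' [OPENING]. ROWS is JSON, a list of rows, each a list of 2 entries, a list of its own where there are three numbers: the shift along the tool's x, y, z as a fraction of full scale, then the turn, a rotation vector about the tool's x, y, z as a fraction of full scale. A call has 1 to 20 rows; each row shifts and turns the commanded pose from where the row before left it, along the tool's axes as they then stand; what a row does not reach is not made up. Full scale, the value 1, is 40 cm for a shift and 5 degrees for a turn. A row lasts 1/10 s, in which the tool goes at most 50 mm and 8.59 degrees, less where a joint would pass 70% of its speed; a pose out of reach is approached as far as the arm can. A call with a number of a shift or a turn outside -1 to 1 is refused whole. A call with a gripper value outside its range is refused whole. OPENING is the opening, from -1 (shut) to 1 (fully open), set as the call begins (- or left out, the last holds). The fingers move at their own pace and stop on an object; the grip force is fixed at half the most. Time passes only in rows, so rows that do not move let the fingers close. It gives the time, the measured TCP pose, the force, the opening and the grip force at its end, in the units of the state.
- bot.get_state(): the state, without advancing time (a new reading comes with each control period).
- bot.snapshot(name): name is "side" or "top" or "wrist"; returns the picture (400x640x3 uint8, red, green, blue); there is no depth.
- bot.camera_model(name): a dict with "K" (3x3 intrinsics, pixels), "R" (3x3) and "t" (3): a world point X has camera coordinates R X + t; the wrist camera has in their place "hand_eye" (4x4, takes a point from camera to tool coordinates, whose origin is the TCP and whose axes are the flange's). Camera axes: x right, y down, z forward; pixel columns grow to the right and rows downward; lengths in mm; the calibration is good to about 2 mm. A picture is of the moment at which its call begins: read the wrist's pose just before it. camera_model takes no time and is no camera call.
- bot.sign_off(): hands the job in; it is judged then, once.
The state is a dict: "time_s": time; "joint_pos": joint angles; "joint_velocities": joint speeds; "tau": joint torques, N m; "ee_pos": TCP position; "orientation": TCP orientation; "wrist_force": force on the tool from outside, world axes, zero at the start; "moment": the same for the moment, N m; "opening": finger opening in mm; "finger_force": force on a finger pad.
Only numpy, scipy, OpenCV 4.12 (cv2) and the standard library are available. Lean on these libraries where they do the work, as an engineer would, in place of code of your own. Each camera call takes 0.05 s, during which the arm holds its last target. There are 200 camera calls.

TASK

Finish the hand-truck wheel: first put the leftover bolt and the leftover collar away, each in the bin that already holds its own kind. Then set the hub cap, mouth down, on the wheel's stud and press it straight down until it clicks past the sprung balls, and keep pressing after the click until the rubber seal ring under it is squeezed down into the hub. Finish while holding it: the gripper stays on the cap, pressing it down on the squeezed seal; leave the screwdriver, oil bottle and tape roll where they are.

Things in the scene. Friction and masses are not known exactly. Their poses are not given: they have to be found in the camera images.
- cap: Hub cap: plain aluminium cup, mouth down on the bench, outer diameter 40 mm, height 34 mm (top 3.5 mm taper to 35 mm), closed top, wall 4 mm, inside 29 mm deep, 45 g. A rounded lip inside the mouth (opening 25.6 mm) is centred 2 mm above the rim. Origin: centre of the rim plane (underside); z up. Grip across the diameter from above, fingertips 12 mm or more above the rim.
- bolt: Steel bolt with its nut on, lying on the bench, 84 mm long along its x axis; bare shank diameter 12 mm between x = -34 and +24 mm, hexagonal head (x = -42 to -34 mm) and nut (x = 24 to 34 mm) 19 mm across flats. Origin: on the bench under its middle; the shank's axis is 9.5 mm above it. 90 g.
- collar: Steel axle collar (thick ring), lying flat on the bench: outer diameter 42 mm, hole 21 mm, height 14 mm, 80 g. Origin: centre of its underside.
- bolt_bin: Open grey plastic bin, fixed to the bench, 130 mm (its x) by 150 mm (its y) by 50 mm high, wall and floor 4 mm; two fixed bolts like the loose one lie along y in its +x half (x from 16 to 58 mm). Clear floor from x = -61 to +15 mm. Origin: centre of its underside.
- collar_bin: Bin like the other (130 x 150 x 50 mm, wall and floor 4 mm, fixed); three fixed collars like the loose one lie in its +x half (x from 17 to 59 mm, at y = +45 and -45 mm). Clear floor from x = -61 to +16 mm. Origin: centre of its underside.
- wheel: Hand-truck wheel lying flat, fixed to the bench: black tyre 200 mm across and 50 mm high, grey disc 38 mm high, in its middle a steel hub 48 mm across and 62 mm high, and on that the upright stud. Origin: centre of its underside, on the bench; z is the stud's axis.
- seat (a point): Point on the stud's axis at the top of the untouched seal ring, 68 mm above the bench. The steel stud, 23.6 mm across, rises 20.5 mm above this point; its top 6.5 mm taper to 13 mm.
- balls (a point): Point on the stud's axis level with its four sprung balls, 8.5 mm above the seat point. They stick out to a 30.4 mm circle: the cap's lip meets them with the rim about 3.5 mm above this point, with 12 to 16 N at most needed to pass; past the middle (rim 2 mm below this point) the force drops and the cap snaps down, to meet the seal ring with its rim 8.5 mm below this point.
- seal (a joint): Travel (m) of the black rubber-faced seal ring (43 mm across) around the stud's foot, pressed down by the cap's rim: 0 untouched, 0.005 squeezed fully down to its stop. Spring: 1 N to start, 11 N at full travel; it rises again when let go.
- screwdriver: Black-handled screwdriver lying on the bench beyond the work; leave alone. Origin: centre of its underside.
- oil: White oil bottle, 48 mm across, 120 mm high, standing on the bench beyond the work; leave alone. Origin: centre of its underside.
- tape: Grey roll of tape lying flat, 90 mm across, 50 mm high, at the left near the robot; leave alone. Origin: centre of its underside.
Mind the look-alikes: they are no part of the job. Leave any pink look-alike of the collar alone. Leave any red look-alike of the bolt alone.

How it is judged:
By the outcome, as a careful person would: the job done as asked, in the order asked, and still so for the second after the job is handed in, while the arm keeps its last pose, push and grip.
It also fails if it takes over 72 s, if anything falls off the work surface, if the arm or the gripper's body presses on something with over 40 N, if the wrist force passes 120 N, or if a joint passes its speed limit or range.

## Working session

There is one attempt and no reset: what is moved stays moved. The work goes in short steps, Python scripts to look and compute and a shell command to move; the robot and the scene stay as the last step left them, time stands still between calls to the robot, and variables do not carry over. Pictures are saved under pics/ and viewed, at most 10 in all, crops included, and the job is handed in when it is done.

```bash
ls; mkdir -p pics
python3 - <<'E'
from cell import bot
import cv2
s=bot.get_state();print(s)
for n in("top","side"):
    cv2.imwrite(f"pics/{n}0.png",bot.snapshot(n)[:,:,::-1]);print(bot.camera_model(n))
print(bot.camera_model("wrist"))
E
```

```text
pics
{'time_s': 0.0, 'joint_pos': array([ 1.12146864,  0.42670303,  0.07383772,  1.60658593, -0.03405946,
        1.11082123, -0.06709928]), 'joint_velocities': array([-4.99720296e-06, -5.64358742e-04,  2.34456340e-03,  8.57495817e-04,
       -1.00832987e-03,  1.75585035e-04,  4.45190319e-05]), 'tau': array([ 2.15937929e-03, -9.35825944e+01,  3.66767161e+00, -4.54193974e+01,
       -4.86909784e-02,  2.01844069e-02,  7.92464539e-05]), 'ee_pos': array([ 199.19350309, -644.45912166,  184.70388722]), 'orientation': array([-3.14033932e+00,  1.21421267e-04,  2.99827479e-01]), 'wrist_force': array([1.09470761, 0.61031145, 0.30299048]), 'moment': array([-0.00404508, -0.02334494,  0.00417871]), 'finger_force': 0.0, 'opening': 94.22511035240215}
{'K': array([[389.48121348,   0.        , 318.07881018],
       [  0.        , 389.48121348, 205.8635196 ],
       [  0.        ,   0.        ,   1.        ]]), 'R': array([[ 0.02174055, -0.99955102,  0.02061814],
       [-0.99445357, -0.0237432 , -0.10246152],
       [ 0.10290506, -0.01827622, -0.99452327]]), 't': array([  17.83347318,  548.69911878, 
[... 202 characters left out ...]
, -0.14464118,  0.01179418],
       [-0.08477502, -0.64203332, -0.76197534],
       [ 0.11778526,  0.75290913, -0.64749863]]), 't': array([-555.58687071,  137.65856077,  849.26425981])}
{'K': array([[302.36414437,   0.        , 318.32995936],
       [  0.        , 302.36414437, 200.90328299],
       [  0.        ,   0.        ,   1.        ]]), 'hand_eye': array([[-3.93508239e-04, -9.72035233e-01, -2.34834730e-01,
         6.83478522e+01],
       [ 9.99999897e-01, -4.35471318e-04,  1.26835013e-04,
        -3.39002313e-01],
       [-2.25551891e-04, -2.34834656e-01,  9.72035305e-01,
        -1.99622870e+02],
       [ 0.00000000e+00,  0.00000000e+00,  0.00000000e+00,
         1.00000000e+00]])}
```

View pics/top0.png

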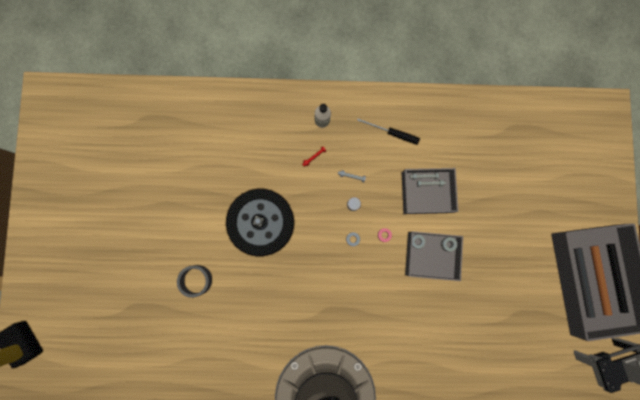

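View pics/side0.png

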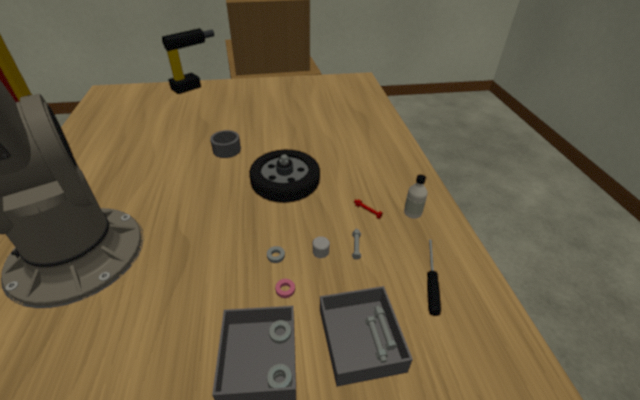

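The top view shows these candidates. Bolts: grey loose (352,176), red look-alike (314,157), two fixed in the bin (429,180). Collars: grey loose (353,239), pink look-alike (385,236), fixed ones in the lower bin (419,241)/(450,244). The cap is at (354,204) and the wheel at (260,222). I choose the grey loose bolt and the grey loose collar. The bolt bin is the upper one (429,191) and the collar bin the lower one (434,256).

```bash
cat > h.py <<'E'
from cell import bot
import cv2, numpy as np
from scipy.spatial.transform import Rotation as Ro
def ray(name,uv,z,pose=None):
    m=bot.camera_model(name); d=np.linalg.inv(m["K"])@[uv[0],uv[1],1.]
    if name=="wrist":
        s=pose or bot.get_state(); R=Ro.from_euler("xyz",s["orientation"]).as_matrix()
        h=m["hand_eye"]; o=R@h[:3,3]+s["ee_pos"]; d=R@h[:3,:3]@d
    else: o=-m["R"].T@m["t"]; d=m["R"].T@d
    return o+d*(z-o[2])/d[2]
def rel(p):  # world shift to p in tool axes, as fractions of 400 mm
    s=bot.get_state(); return Ro.from_euler("xyz",s["orientation"]).inv().apply(np.array(p)-s["ee_pos"])/400
E
python3 - <<'E'
from h import *
im=cv2.imread("pics/top0.png")[140:285,290:470]
cv2.imwrite("pics/crop.png",cv2.resize(im,None,fx=4,fy=4,interpolation=cv2.INTER_CUBIC))
for n,uv,z in [("bolt",(352,176),10),("cap",(354,204),34),("collar",(353,239),14),("bbin",(429,191),50),("cbin",(434,256),50),("wheel",(260,222),50),("stud",(260,222),88)]:
    print(n,ray("top",uv,z).round(0))
for n,uv,z in [("bolt",(357,244),10),("cap",(321,242),34),("collar",(276,254),14),("stud",(285,157),88)]:
    print("side",n,ray("side",uv,z).round(0))
E
```

```text
bolt [643. -71.  10.]
cap [556. -75.  34.]
collar [453. -76.  14.]
bbin [ 597. -292.   50.]
cbin [ 409. -305.   50.]
wheel [495. 196.  50.]
stud [493. 192.  88.]
side bolt [646. -70.  10.]
side cap [559. -73.  34.]
side collar [456. -78.  14.]
side stud [501. 196.  88.]
```

View pics/crop.png

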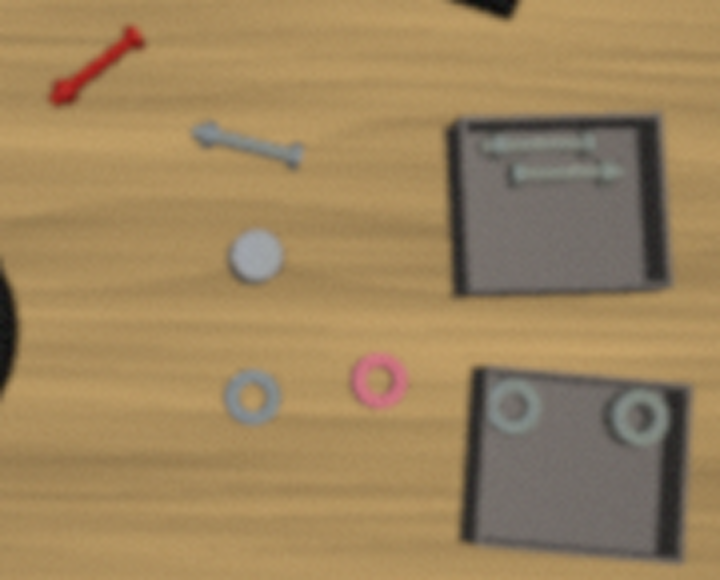

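The close crop shows the steel-grey bolt with ends at crop (200,130) and (295,155), clearly apart from the red one. The grey collar is at (252,397), with the pink one at (380,381). The top bin holds two bolts and the lower one holds collars, so both choices hold. Next I swing above the bolt.

```bash
python3 -m crank '[[[0.12,-0.008,0.008],[0,0,-0.83]],[[0.12,-0.008,0.008],[0,0,-0.83]],[[0.12,-0.008,0.008],[0,0,-0.83]],[[0.12,-0.008,0.008],[0,0,-0.83]],[[0.12,-0.008,0.008],[0,0,-0.83]],[[0.12,-0.008,0.008],[0,0,-0.83]],[[0.12,-0.008,0.008],[0,0,-0.83]],[[0.12,-0.008,0.008],[0,0,-0.83]],[[0.12,-0.008,0.008],[0,0,-0.83]],[[0.12,-0.008,0.008],[0,0,-0.83]],[[0.12,-0.008,0.008],[0,0,-0.83]],[[0.12,-0.008,0.008],[0,0,-0.83]],[[0.12,-0.008,0.008],[0,0,-0.83]],[[0.12,-0.008,0.008],[0,0,-0.83]],[[0.12,-0.008,0.008],[0,0,-0.83]],[[0.12,-0.008,0.008],[0,0,-0.83]],[[0,0,0],[0,0,0]],[[0,0,0],[0,0,0]]]'
python3 - <<'E'
from h import *
s=bot.get_state();print(s["ee_pos"],s["orientation"],s["joint_pos"].round(2))
cv2.imwrite("pics/w1.png",bot.snapshot("wrist")[:,:,::-1])
E
```

```text
time_s: 1.9
ee_pos: [645.9, -69.4, 133.8]
orientation: [-3.141, -0.0, 1.461]
wrist_force: [-0.0, -1.2, -0.7]
opening: 93.7
finger_force: 0.0
[645.91703193 -69.42031517 133.81605867] [-3.14082533e+00 -2.01355933e-04  1.46072334e+00] [ 0.28  0.46 -0.37  1.69  0.19  1.03 -0.26]
```

View pics/w1.png

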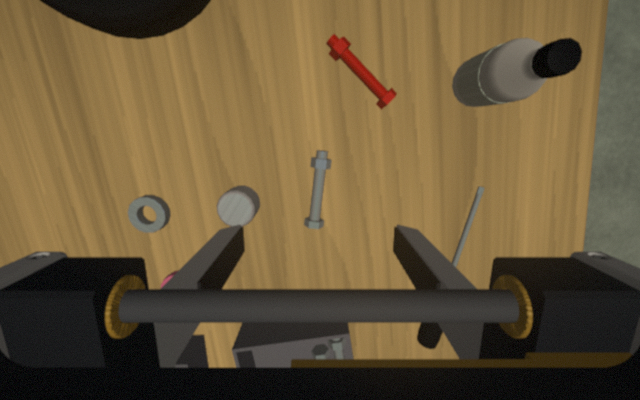

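The wrist view shows the grey bolt from (322,151) to (314,227), the cap top at (240,206), the collar at (149,214), and the screwdriver just beyond the right finger at (470,220).

Run:
```python
from h import *
a=ray("wrist",(322,151),9.5);b=ray("wrist",(314,227),9.5);print(a,b,np.linalg.norm(a-b))
c=(a+b)/2;yaw=np.arctan2(a[1]-b[1],a[0]-b[0]);print("c",c,"yaw",yaw)
print("turn/5deg",-np.degrees(yaw-bot.get_state()["orientation"][2])/5, rel([c[0],c[1],7]))
for n,uv,z in[("cap",(240,206),34),("collar",(149,214),14),("sd blade",(470,220),5),("sd tip",(481,187),5)]:print(n,ray("wrist",uv,z))
for n,l in[("bb",[((447,122),50),((659,115),50),((668,287),50),((457,296),50)]),("cb",[((472,368),50),((690,385),50),((684,560),50),((462,543),50)])]:
    P=np.array([ray("top",(290+u[0]/4,140+u[1]/4),z) for u,z in l]);print(n,P.round(0).tolist(),P.mean(0))
```

```text
[655.07039862 -27.63732055   9.5       ] [ 636.81514492 -110.77471526    9.5       ] 85.11803972573688
c [645.94277177 -69.2060179    9.5       ] yaw 1.3546473036192335
turn/5deg 1.1867336283539072 [ 5.13429354e-03 -1.97538024e-04  3.17187007e-01]
cap [565.49310108 -71.69280278  34.        ]
collar [458.61110116 -73.95957417  14.        ]
sd blade [ 813.44608632 -123.90028233    5.        ]
sd tip [825.34724334 -86.89908125   5.        ]
bb [[656.0, -212.0, 50.0], [665.0, -369.0, 50.0], [538.0, -374.0, 50.0], [528.0, -220.0, 50.0]] [ 596.91243977 -293.68518243   50.        ]
cb [[476.0, -230.0, 50.0], [468.0, -389.0, 50.0], [343.0, -382.0, 50.0], [351.0, -223.0, 50.0]] [ 409.47661166 -306.11476745   50.        ]
```

```bash
python3 -m crank '[[[0.002,0,0],[0,0,1]],[[0,0,0],[0,0,0.2]],[[0,0,0.11],[0,0,0]],[[0,0,0.11],[0,0,0]],[[0,0,0.08],[0,0,0]],[[0,0,0.024],[0,0,0]],[[0,0,0],[0,0,0]],[[0,0,0],[0,0,0]]]' -0.15
python3 -m crank '[[[0,0,0],[0,0,0]],[[0,0,0],[0,0,0]],[[0,0,0],[0,0,0]],[[0,0,0],[0,0,0]],[[0,0,0],[0,0,0]],[[0,0,0],[0,0,0]]]' -1
```

```text
time_s: 2.75
ee_pos: [647.2, -70.3, 6.2]
orientation: [3.14, -0.0, 1.354]
wrist_force: [-0.2, 0.2, 0.5]
opening: 40.0
finger_force: 0.0
time_s: 3.35
ee_pos: [646.2, -69.8, 4.6]
orientation: [-3.142, -0.0, 1.354]
wrist_force: [-0.8, 0.6, 0.3]
opening: 0.5
finger_force: 0.0
```

The fingers shut on nothing, so I look.

Run:
```python
from h import *
w=bot.snapshot("wrist")[:,:,::-1]; s=bot.snapshot("side")[180:300,250:450,::-1]
cv2.imwrite("pics/c2.png",np.vstack([w,cv2.resize(s,(640,384))])[:,:][0:784][:600] if 0 else np.hstack([cv2.resize(w,(448,280)),cv2.resize(s,(350,210)).__class__(0) if 0 else cv2.copyMakeBorder(cv2.resize(s,(350,210)),0,70,0,0,cv2.BORDER_CONSTANT)]))
```

```text
(no output)
```

View pics/c2.png

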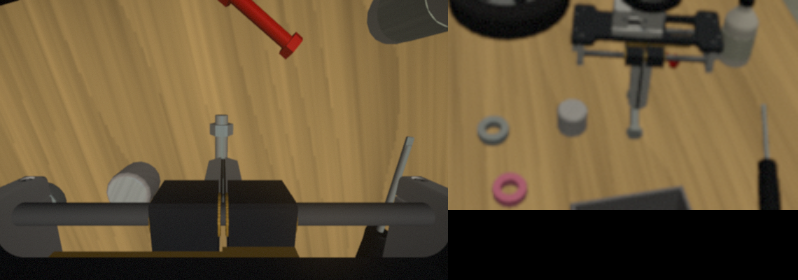

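Run:
```python
from h import *
s=bot.get_state();print(s["ee_pos"],s["opening"],s["finger_force"])
w=bot.snapshot("wrist")[:,:,::-1][130:290,240:400]; sd=bot.snapshot("side")[200:280,320:400,::-1]
cv2.imwrite("pics/c3.png",np.hstack([cv2.resize(w,(400,400),interpolation=2),cv2.resize(sd,(400,400),interpolation=2)]))
print(ray("wrist",(317,164),9.5),ray("side",(357,254),9.5))
m=bot.camera_model("side")
for p in [(655,-27.6,9.5),(637,-111,9.5),(646,-70,4.6),(646,-70,20)]:
    q=m["K"]@(m["R"]@np.array(p)+m["t"]);print(p,q[:2]/q[2])
```

```text
[646.1411187  -69.87982411   4.58551807] 0.2276301609579965 0.0
[655.52952483 -25.17927057   9.5       ] [639.21371393 -98.98690895   9.5       ]
(655, -27.6, 9.5) [356.70444716 230.91540007]
(637, -111, 9.5) [357.24445442 258.16648369]
(646, -70, 4.6) [356.86165428 245.64702768]
(646, -70, 20) [357.3999496  241.23094131]
```

View pics/c3.png

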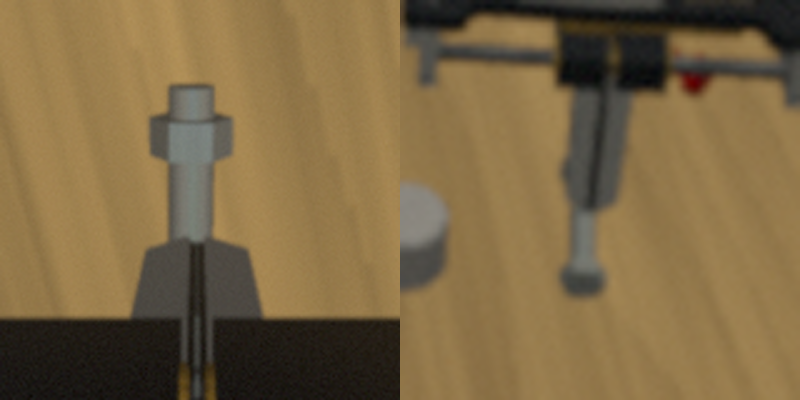

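The bolt is undisturbed under the shut fingers. Both views put the visible fingertips about 16 mm above the reported TCP, at z≈20, so they closed just above the shank. I open, go down in cautious steps watching the force, and close again.

```bash
python3 -m crank '[[[0,0,0],[0,0,0]],[[0,0,0],[0,0,0]],[[0,0,0],[0,0,0]],[[0,0,0.01],[0,0,0]],[[0,0,0.01],[0,0,0]],[[0,0,0],[0,0,0]],[[0,0,0],[0,0,0]]]' -0.15
```

```text
time_s: 4.25
ee_pos: [646.0, -69.9, -3.7]
orientation: [-3.141, -0.0, 1.354]
wrist_force: [-0.0, 0.5, 0.5]
opening: 40.0
finger_force: 0.0
```

```bash
python3 -m crank '[[[0,0,0.01],[0,0,0]],[[0,0,0],[0,0,0]],[[0,0,0],[0,0,0]]]'
```

```text
time_s: 4.55
ee_pos: [646.1, -69.9, -7.5]
orientation: [-3.141, -0.0, 1.354]
wrist_force: [0.1, -1.4, 0.7]
opening: 39.9
finger_force: 0.0
```

```bash
python3 -m crank '[[[0,0,0.01],[0,0,0]],[[0,0,0],[0,0,0]],[[0,0,0],[0,0,0]]]'
python3 -m crank '[[[0,0,0],[0,0,0]],[[0,0,0],[0,0,0]],[[0,0,0],[0,0,0]],[[0,0,0],[0,0,0]],[[0,0,0],[0,0,0]]]' -1
```

```text
time_s: 4.85
ee_pos: [646.1, -69.9, -11.5]
orientation: [-3.141, -0.0, 1.354]
wrist_force: [-0.5, -0.2, 1.2]
opening: 40.1
finger_force: 0.0
time_s: 5.35
ee_pos: [646.1, -69.9, -11.4]
orientation: [-3.141, -0.0, 1.354]
wrist_force: [-0.3, 0.8, 0.3]
opening: 10.8
finger_force: 30.0
```

Gripped. I lift, turn the bolt along the bin's y axis and carry it over the clear half of the bin.

```bash
python3 -m crank '[[[0,0,-0.06],[0,0,0]],[[0,0,-0.09],[0,0,-1]],[[0,0,-0.08],[0,0,-1]],[[0,0,0],[0,0,-1]],[[-0.092,-0.035,0],[0,0,0]],[[-0.092,-0.035,0],[0,0,0]],[[-0.092,-0.035,0],[0,0,0]],[[-0.092,-0.035,0],[0,0,0]],[[-0.092,-0.035,0],[0,0,0]],[[-0.092,-0.035,0],[0,0,0]],[[0,0,0],[0,0,0]],[[0,0,0],[0,0,0]],[[0,0,0],[0,0,0]]]'
python3 - <<'E'
from h import *
s=bot.get_state();print(s["ee_pos"],s["opening"],s["finger_force"])
cv2.imwrite("pics/w2.png",bot.snapshot("wrist")[:,:,::-1])
E
```

```text
time_s: 6.65
ee_pos: [572.6, -293.0, 80.6]
orientation: [3.141, -0.001, 1.617]
wrist_force: [0.6, 0.5, -1.9]
opening: 10.8
finger_force: 30.0
[ 572.63975797 -293.01126042   80.59219269] 10.824277588125314 29.999678134918213
```

View pics/w2.png

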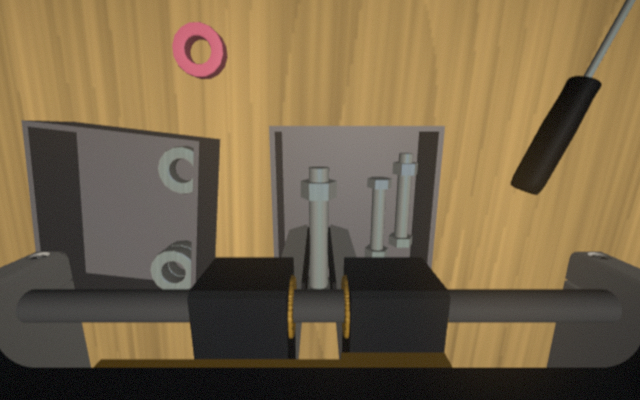

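The bolt is held at (318,230), left of the fixed bolts at (378,220)/(403,200). The bin's far rim runs (270,127)–(444,127). I check the centre against this view.

Run:
```python
from h import *
for uv,z in [((270,127),50),((444,127),50),((378,217),13.5),((403,197),13.5),((23,122),50),((218,140),50),((180,170),18),((172,270),18)]: print(uv,ray("wrist",uv,z).round(0))
```

```text
(270, 127) [ 534. -226.   50.]
(444, 127) [ 663. -220.   50.]
(378, 217) [ 629. -302.   14.]
(403, 197) [ 649. -282.   14.]
(23, 122) [ 353. -231.   50.]
(218, 140) [ 496. -237.   50.]
(180, 170) [ 451. -266.   18.]
(172, 270) [ 438. -361.   18.]
```

```bash
python3 -m crank '[[[-0.008,0.012,0.08],[0,0,0]],[[0,0,0.08],[0,0,0]],[[0,0,0.04],[0,0,0]],[[0,0,0.012],[0,0,0]],[[0,0,0.004],[0,0,0]],[[0,0,0],[0,0,0]],[[0,0,0],[0,0,0]],[[0,0,0],[0,0,0]]]'
python3 -m crank '[[[0,0,0],[0,0,0]],[[0,0,0],[0,0,0]],[[0,0,0],[0,0,0]],[[0,0,-0.04],[0,0,0]],[[0,0,-0.08],[0,0,0]],[[0,0,-0.1],[0,0,0]],[[0,0,0],[0,0,0]]]' -0.36
```

```text
time_s: 7.5
ee_pos: [577.6, -297.5, -4.8]
orientation: [3.14, 0.001, 1.616]
wrist_force: [0.0, -0.3, -0.3]
opening: 10.7
finger_force: 30.0
time_s: 8.2
ee_pos: [580.2, -298.3, 88.7]
orientation: [3.135, 0.004, 1.616]
wrist_force: [0.7, -0.4, 0.1]
opening: 30.1
finger_force: 0.0
```

Bolt released. Next I go above the collar.

```bash
python3 -m crank '[[[0.095,-0.047,0],[0,0,0]],[[0.095,-0.047,0],[0,0,0]],[[0.095,-0.047,0],[0,0,0]],[[0.095,-0.047,0],[0,0,0]],[[0.095,-0.047,0],[0,0,0]],[[0.095,-0.047,0],[0,0,0]],[[0,0,0],[0,0,0]],[[0,0,0],[0,0,0]],[[0,0,0],[0,0,0]]]' 0.35
python3 - <<'E'
from h import *
s=bot.get_state();print(s["ee_pos"],s["orientation"],s["opening"])
w=bot.snapshot("wrist")[:,:,::-1];t=bot.snapshot("top")[150:290,330:470,::-1]
cv2.imwrite("pics/w3.png",w);cv2.imwrite("pics/t3.png",t)
cv2.imwrite("pics/v3.png",np.hstack([cv2.resize(w,(480,300)),cv2.resize(t,(300,300))]))
E
```

```text
time_s: 9.1
ee_pos: [454.9, -75.3, 82.7]
orientation: [3.141, 0.0, 1.615]
wrist_force: [0.7, -0.0, 0.4]
opening: 63.8
finger_force: 0.0
[454.90485618 -75.26755109  82.72695331] [3.14060954e+00 3.68209094e-04 1.61495471e+00] 63.77467313426427
```

View pics/v3.png

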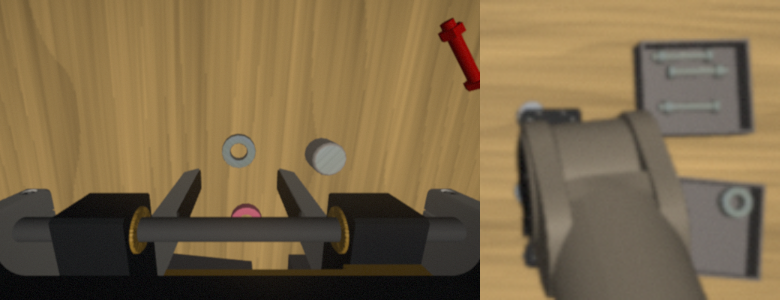

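The top view shows the bolt lying in the bolt bin at crop (690,107), clear of the fixed ones. The wrist view shows the collar at full-res (318.7,200.5) and the cap top at (435,209).

Run:
```python
from h import *
im=cv2.imread("pics/w3.png")
hsv=cv2.cvtColor(im,cv2.COLOR_BGR2HSV)
m=(hsv[:,:,1]<60).astype(np.uint8);m[245:]=0;m[:150]=0
n,l,st,c=cv2.connectedComponentsWithStats(m)
for i in range(1,n):
    if st[i,4]>300: print(st[i],c[i])
print(ray("wrist",(318.7,200.5),14),ray("wrist",(435,209),34))
p=ray("wrist",(318.7,200.5),14);print(rel([p[0],p[1],-11]))
```

```text
[ 296  180   45   44 1147] [317.92850915 201.22144725]
[ 408  185   54   48 1936] [434.13378099 208.54597107]
[236 226  29  19 322] [250.89440994 236.08074534]
[373 226  29  19 313] [386.18530351 236.31948882]
[455.37011969 -71.52291631  14.        ] [554.13542782 -69.89187268  34.        ]
[0.00951637 0.00203318 0.2333423 ]
```

```bash
python3 -m crank '[[[0.009,0.002,0.06],[0,0,0]],[[0,0,0.09],[0,0,0]],[[0,0,0.06],[0,0,0]],[[0,0,0.025],[0,0,0]],[[0,0,0],[0,0,0]],[[0,0,0],[0,0,0]]]'
python3 -m crank '[[[0,0,0],[0,0,0]],[[0,0,0],[0,0,0]],[[0,0,0],[0,0,0]],[[0,0,0],[0,0,0]],[[0,0,0],[0,0,0]]]' -1
```

```text
time_s: 9.8
ee_pos: [455.4, -71.1, -11.1]
orientation: [3.141, -0.0, 1.615]
wrist_force: [-0.2, -0.4, -0.1]
opening: 63.6
finger_force: 0.0
time_s: 10.3
ee_pos: [455.2, -71.1, -11.2]
orientation: [3.141, 0.0, 1.616]
wrist_force: [-1.5, -1.4, 9.5]
opening: 41.0
finger_force: 30.0
```

```bash
python3 -m crank '[[[0,0,-0.06],[0,0,1]],[[0,0,-0.09],[0,0,1]],[[0,0,-0.08],[0,0,1]],[[0,0,0],[0,0,1]],[[0,0,0],[0,0,1]],[[0,0,0],[0,0,1]],[[0,0,0],[0,0,1]],[[0,0,0],[0,0,1]],[[0,0,0],[0,0,1]],[[0,0,0],[0,0,1]],[[0,0,0],[0,0,1]],[[0,0,0],[0,0,1]],[[0,0,0],[0,0,1]],[[0,0,0],[0,0,1]],[[0,0,0],[0,0,1]],[[0,0,0],[0,0,1]],[[0,0,0],[0,0,1]],[[0,0,0],[0,0,1]],[[0,0,0],[0,0,1]],[[0,0,0],[0,0,0]]]'
python3 -m crank '[[[-0.025,0.099,0],[0,0,0]],[[-0.025,0.099,0],[0,0,0]],[[-0.025,0.099,0],[0,0,0]],[[-0.025,0.099,0],[0,0,0]],[[-0.025,0.099,0],[0,0,0]],[[-0.025,0.099,0],[0,0,0]],[[0,0,0],[0,0,0]],[[0,0,0],[0,0,0]],[[0,0,0],[0,0,0]]]'
python3 - <<'E'
from h import *
s=bot.get_state();print(s["ee_pos"],s["orientation"],s["joint_pos"].round(2))
cv2.imwrite("pics/w4.png",bot.snapshot("wrist")[:,:,::-1])
E
```

```text
time_s: 12.3
ee_pos: [454.8, -70.8, 80.4]
orientation: [3.142, -0.0, -0.044]
wrist_force: [-0.0, -0.7, -0.5]
opening: 41.0
finger_force: 30.0
time_s: 13.2
ee_pos: [385.1, -304.8, 80.1]
orientation: [-3.141, 0.0, -0.04]
wrist_force: [-0.3, 0.8, -1.4]
opening: 40.8
finger_force: 30.0
[ 385.10297066 -304.80791469   80.14927643] [-3.14110225e+00  3.69198893e-05 -3.99996111e-02] [ 0.58  0.26 -0.05  2.11  0.02  0.77 -1.09]
```

View pics/w4.png

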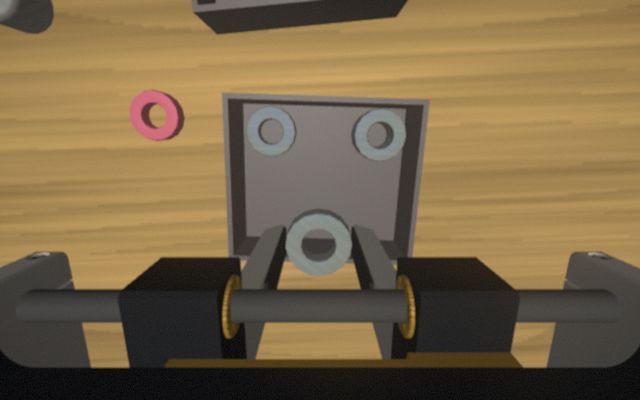

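The collar is held at (319,243). The bin's fixed collars are at (271,131) and (379,134), and its far rim runs (222,93)–(430,100).

Run:
```python
from h import *
for uv,z in [((222,93),50),((430,100),50),((271,131),18),((379,134),32),((229,256),50),((240,238),4)]: print(uv,ray("wrist",uv,z).round(0))
```

```text
(222, 93) [ 481. -239.   50.]
(430, 100) [ 470. -388.   50.]
(271, 131) [ 452. -267.   18.]
(379, 134) [ 447. -355.   32.]
(229, 256) [ 355. -230.   50.]
(240, 238) [ 353. -227.    4.]
```

```bash
python3 -m crank '[[[0.01,0.005,0.08],[0,0,0]],[[0,0,0.08],[0,0,0]],[[0,0,0.04],[0,0,0]],[[0,0,0.012],[0,0,0]],[[0,0,0.003],[0,0,0]],[[0,0,0],[0,0,0]],[[0,0,0],[0,0,0]],[[0,0,0],[0,0,0]]]'
python3 -m crank '[[[0,0,0],[0,0,0]],[[0,0,0],[0,0,0]],[[0,0,0],[0,0,0]],[[0,0,-0.04],[0,0,0]],[[0,0,-0.08],[0,0,0]],[[0,0,-0.1],[0,0,0]],[[0,0,0],[0,0,0]]]' 0.25
```

```text
time_s: 14.05
ee_pos: [389.2, -308.1, -5.0]
orientation: [3.141, -0.001, -0.042]
wrist_force: [-0.5, 0.3, -1.2]
opening: 40.5
finger_force: 30.0
time_s: 14.75
ee_pos: [390.9, -309.4, 86.5]
orientation: [3.138, -0.006, -0.043]
wrist_force: [0.4, 1.2, -0.3]
opening: 58.7
finger_force: 0.0
```

```bash
python3 -m crank '[[[0,0,0],[0,0,-1]],[[0,0,0],[0,0,-1]],[[0,0,0],[0,0,-1]],[[0,0,0],[0,0,-1]],[[0,0,0],[0,0,-1]],[[0,0,0],[0,0,-1]],[[0,0,0],[0,0,-1]],[[0,0,0],[0,0,-1]],[[0,0,0],[0,0,-1]],[[0,0,0],[0,0,-1]],[[0,0,0],[0,0,-1]],[[0,0,0],[0,0,-1]],[[0,0,0],[0,0,-1]],[[0,0,0],[0,0,-1]],[[0,0,0],[0,0,-1]],[[0,0,0],[0,0,-1]],[[0,0,0],[0,0,-1]],[[0,0,0],[0,0,-1]]]'
python3 -m crank '[[[0.0875,0.055,0],[0,0,0]],[[0.0875,0.055,0],[0,0,0]],[[0.0875,0.055,0],[0,0,0]],[[0.0875,0.055,0],[0,0,0]],[[0.0875,0.055,0],[0,0,0]],[[0.0875,0.055,0],[0,0,0]],[[0.0875,0.055,0],[0,0,0]],[[0,0,0],[0,0,0]],[[0,0,0],[0,0,0]],[[0,0,0],[0,0,0]]]'
python3 - <<'E'
from h import *
s=bot.get_state();print(s["ee_pos"],s["orientation"],s["joint_pos"].round(2))
w=bot.snapshot("wrist")[:,:,::-1];t=bot.snapshot("top")[150:290,330:470,::-1]
cv2.imwrite("pics/w5.png",w)
cv2.imwrite("pics/v5.png",np.hstack([cv2.resize(w,(480,300)),cv2.resize(t,(300,300))]))
hsv=cv2.cvtColor(w,cv2.COLOR_BGR2HSV)
m=(hsv[:,:,1]<60).astype(np.uint8);m[245:]=0;m[:150]=0
n,l,st,c=cv2.connectedComponentsWithStats(m)
for i in range(1,n):
    if st[i,4]>300: print(st[i],c[i])
E
```

```text
time_s: 16.55
ee_pos: [388.6, -307.8, 81.9]
orientation: [-3.141, -0.0, 1.532]
wrist_force: [0.2, -0.4, -0.0]
opening: 59.0
finger_force: 0.0
time_s: 17.55
ee_pos: [552.3, -70.5, 81.8]
orientation: [-3.141, 0.0, 1.528]
wrist_force: [-0.3, 0.2, 0.7]
opening: 58.7
finger_force: 0.0
[552.31346862 -70.48450745  81.79844623] [-3.14072619e+00  2.87723736e-04  1.52764543e+00] [ 0.36  0.39 -0.42  1.95  0.21  0.85 -0.22]
[ 304  185   45   49 1691] [325.76877587 209.35481963]
[588 204  28  41 325] [602.04       224.38461538]
[240 226  28  19 318] [254.84591195 236.21698113]
[369 226  28  19 315] [381.71428571 236.13968254]
```

View pics/v5.png

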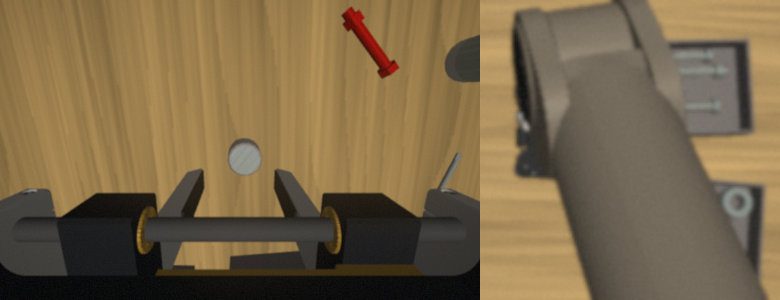

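The cap top is centred about (326,212), free-standing between the fingers. I compute the shift to it.

Run:
```python
from h import *
p=ray("wrist",(326,212),34);print(p,rel([p[0],p[1],-1])*400,rel([p[0],p[1],-1]))
```

```text
[559.27554019 -72.53107731  34.        ] [-1.32670531  6.97839026 83.07662187] [-0.00331676  0.01744598  0.20769155]
```

```bash
python3 -m crank '[[[-0.004,0.017,0.06],[0,0,0]],[[0,0,0.09],[0,0,0]],[[0,0,0.045],[0,0,0]],[[0,0,0.013],[0,0,0]],[[0,0,0],[0,0,0]],[[0,0,0],[0,0,0]]]'
python3 -m crank '[[[0,0,0],[0,0,0]],[[0,0,0],[0,0,0]],[[0,0,0],[0,0,0]],[[0,0,0],[0,0,0]],[[0,0,0],[0,0,0]]]' -1
```

```text
time_s: 18.25
ee_pos: [560.3, -71.9, 0.0]
orientation: [3.14, 0.0, 1.528]
wrist_force: [-0.4, -0.7, -0.0]
opening: 58.5
finger_force: 0.0
time_s: 18.75
ee_pos: [560.1, -71.6, -0.4]
orientation: [3.141, 0.0, 1.528]
wrist_force: [-2.1, -0.5, 6.8]
opening: 38.8
finger_force: 30.0
```

```bash
python3 -m crank '[[[0,0,-0.06],[0,0,0]],[[0,0,-0.1],[0,0,0]],[[0,0,-0.1],[0,0,0]],[[0,0,-0.03],[0,0,0]],[[0.089,-0.035,0],[0,0,0]],[[0.089,-0.035,0],[0,0,0]],[[0.089,-0.035,0],[0,0,0]],[[0.089,-0.035,0],[0,0,0]],[[0.089,-0.035,0],[0,0,0]],[[0,0,0],[0,0,0]],[[0,0,0],[0,0,0]],[[0,0,0],[0,0,0]]]'
python3 - <<'E'
from h import *
s=bot.get_state();print(s["ee_pos"],s["orientation"],s["opening"])
w=bot.snapshot("wrist")[:,:,::-1].copy();cv2.imwrite("pics/w6.png",w)
m=bot.camera_model("wrist");R=Ro.from_euler("xyz",s["orientation"]).as_matrix()
T=np.eye(4);T[:3,:3]=R;T[:3,3]=s["ee_pos"];C=np.linalg.inv(T@m["hand_eye"])
for p in[(497,194,88.5),(497,194,62),(497,194,38)]:
    q=m["K"]@(C[:3,:3]@np.array(p)+C[:3,3]);print(p,q[:2]/q[2],302/q[2]," px/mm")
g=cv2.cvtColor(w,cv2.COLOR_BGR2GRAY)
for dp in [0,]:
  h=cv2.HoughCircles(cv2.medianBlur(g,3)[:250],cv2.HOUGH_GRADIENT,1,10,param1=80,param2=18,minRadius=8,maxRadius=130);print(h[0][:25])
E
```

```text
time_s: 19.95
ee_pos: [497.5, 108.2, 114.7]
orientation: [-3.141, 0.0, 1.527]
wrist_force: [-0.1, -0.5, -0.6]
opening: 38.6
finger_force: 30.0
[497.47975782 108.22638536 114.74126767] [-3.14131090e+00  3.69303625e-04  1.52736343e+00] 38.591886133702545
(497, 194, 88.5) [311.76955228 102.63969654] 1.4019402576564217  px/mm
(497, 194, 62) [312.47971092 105.3145998 ] 1.25222140782572  px/mm
(497, 194, 38) [313.00352472 107.28761145] 1.1417886160120283  px/mm
[[326.5  86.5 128.3]
 [314.5  96.5  30.1]
 [298.5  71.5  52.6]
 [292.5 120.5  44.9]
 [339.5 115.5  45.2]
 [319.5 119.5  54.4]
 [304.5 123.5  49.1]
 [329.5  75.5  55.5]
 [318.5 249.5  32.4]
 [329.5  65.5  48. ]
 [287.5  75.5  45.8]
 [343.5  75.5  42.7]
 [335.5 141.5  63.2]
 [274.5 131.5  12.7]
 [270.5  81.5  72.9]
 [290.5  94.5  52.7]
 [287.5 106.5  48.5]
 [329.5 124.5  45.6]
 [288.5 149.5  54.7]
 [334.5 151.5  54.7]
 [286.5 135.5  64.8]
 [359.5 140.5  50.5]
 [349.5 118.5  35. ]
 [270.5  67.5  13. ]
 [297.5  61.5  43.8]]
```

Run:
```python
from h import *
w=cv2.imread("pics/w6.png");g=cv2.medianBlur(cv2.cvtColor(w,cv2.COLOR_BGR2GRAY),3)
print("hub",ray("wrist",(314.5,96.5),62))
for r0,r1,p2 in[(27,33,12),(7,11,9),(14,19,10),(105,135,15)]:
    h=cv2.HoughCircles(g[:230],cv2.HOUGH_GRADIENT_ALT if 0 else cv2.HOUGH_GRADIENT,1,8,param1=60,param2=p2,minRadius=r0,maxRadius=r1)
    if h is not None:
        print(r0,[c.tolist() for c in h[0] if abs(c[0]-314)<14 and abs(c[1]-98)<18][:4])
# tyre: dark pixels
m=(g<45).astype(np.uint8);m[215:]=0
n,l,st,c=cv2.connectedComponentsWithStats(m);i=1+np.argmax(st[1:,4]);print(st[i],c[i])
# stud brightness: profile
for v in range(76,120,4): print(v,g[v,284:346:3].tolist())
```

```text
hub [499.02278839 200.41837591  62.        ]
27 [[313.5, 95.5, 30.299999237060547]]
7 [[313.5, 91.5, 10.0], [304.5, 114.5, 10.399999618530273], [326.5, 114.5, 8.199999809265137], [324.5, 86.5, 7.25]]
14 [[315.5, 93.5, 17.200000762939453], [322.5, 103.5, 18.299999237060547], [310.5, 107.5, 18.299999237060547]]
105 [[314.5, 95.5, 113.5], [302.5, 86.5, 127.69999694824219], [324.5, 86.5, 126.5], [314.5, 87.5, 117.30000305175781]]
[  205     0   224   190 11750] [324.9532766   61.25370213]
76 [126, 125, 100, 45, 40, 41, 95, 143, 131, 90, 69, 68, 44, 42, 40, 41, 42, 57, 121, 127, 126]
80 [126, 117, 50, 41, 42, 48, 107, 98, 104, 113, 115, 114, 106, 94, 108, 76, 44, 43, 63, 125, 127]
84 [125, 68, 42, 42, 41, 50, 90, 109, 139, 154, 157, 156, 131, 116, 114, 149, 77, 43, 45, 93, 127]
88 [118, 50, 42, 43, 43, 77, 99, 138, 157, 159, 160, 162, 159, 128, 107, 125, 83, 42, 43, 66, 123]
92 [106, 45, 42, 43, 44, 78, 97, 152, 159, 161, 162, 161, 160, 130, 110, 92, 43, 43, 42, 55, 120]
96 [88, 45, 42, 42, 62, 80, 93, 131, 163, 162, 160, 160, 160, 119, 101, 68, 42, 43, 42, 56, 121]
100 [113, 51, 40, 44, 110, 120, 83, 97, 127, 156, 160, 145, 115, 103, 91, 45, 42, 42, 44, 62, 120]
104 [123, 64, 40, 44, 77, 129, 94, 79, 90, 98, 99, 97, 93, 92, 92, 43, 43, 44, 45, 78, 125]
108 [126, 85, 47, 44, 43, 52, 58, 53, 68, 73, 79, 83, 122, 143, 106, 43, 44, 43, 60, 102, 126]
112 [126, 124, 70, 48, 44, 42, 42, 42, 43, 44, 43, 74, 101, 84, 43, 43, 43, 50, 78, 123, 126]
116 [127, 127, 123, 74, 50, 43, 41, 44, 42, 42, 44, 42, 42, 41, 42, 43, 59, 76, 123, 125, 123]
```

Run:
```python
from h import *
w=cv2.imread("pics/w6.png");g=cv2.cvtColor(w,cv2.COLOR_BGR2GRAY)
m=(g>138).astype(np.uint8);n,l,st,c=cv2.connectedComponentsWithStats(m);i=l[92,313];print(st[i],c[i])
print("studtop",ray("wrist",c[i],88.5),ray("wrist",(313.5,91.7),88.5))
m=(g<70).astype(np.uint8);n,l,st,c=cv2.connectedComponentsWithStats(m);i=l[92,290];print(st[i],c[i])
x,y,ww,hh,_=st[i];print("seal",ray("wrist",(x+ww/2,y+hh/2),68),ww/43)
p=ray("wrist",(313.5,92),88.5);print(rel([p[0],p[1],114.7]))
```

```text
[305  83  18  19 276] [313.40942029  91.72101449]
studtop [498.61905345 201.12117091  88.5       ] [498.68368402 201.13236716  88.5       ]
[ 285   65   57   60 1598] [313.36795995  95.54380476]
seal [498.35142476 200.97812801  68.        ] 1.3255813953488371
[ 2.32117369e-01 -7.35374598e-03  5.62602096e-05]
```

```bash
python3 -m crank '[[[0.117,-0.0035,0],[0,0,0]],[[0.117,-0.0035,0],[0,0,0]],[[0,0,0.02],[0,0,0]],[[0,0,0.02],[0,0,0]],[[0,0,0],[0,0,0]],[[0,0,0],[0,0,0]],[[0,0,0],[0,0,0]]]'
python3 - <<'E'
from h import *
s=bot.get_state();print(s["ee_pos"],s["wrist_force"],s["moment"])
w=cv2.imread("pics/w6.png");g=cv2.medianBlur(cv2.cvtColor(w,cv2.COLOR_BGR2GRAY),3)
for v in range(200,300,5): print(v,g[v,280:360:4].tolist())
E
```

```text
time_s: 20.7
ee_pos: [498.9, 201.9, 99.2]
orientation: [3.141, 0.0, 1.527]
wrist_force: [0.3, 0.4, -0.4]
opening: 38.1
finger_force: 30.0
[498.86683626 201.88833169  99.24241483] [ 0.28713598  0.40392034 -0.43975839] [-0.00320476 -0.02070782  0.02212977]
200 [45, 46, 47, 46, 46, 47, 46, 46, 47, 46, 45, 46, 47, 47, 45, 46, 47, 45, 43, 45]
205 [147, 65, 43, 43, 43, 45, 46, 52, 75, 86, 85, 85, 58, 46, 43, 44, 80, 133, 163, 177]
210 [182, 180, 178, 164, 163, 123, 88, 90, 92, 94, 95, 96, 97, 98, 129, 170, 168, 161, 170, 178]
215 [183, 180, 178, 166, 108, 87, 89, 90, 94, 98, 99, 99, 99, 99, 100, 110, 168, 162, 169, 178]
220 [183, 181, 179, 142, 87, 93, 122, 144, 159, 158, 159, 156, 150, 133, 103, 100, 129, 162, 169, 179]
225 [147, 119, 173, 88, 110, 152, 175, 187, 185, 190, 184, 187, 190, 180, 162, 133, 103, 161, 125, 135]
230 [97, 69, 110, 127, 162, 188, 193, 187, 189, 184, 188, 192, 192, 186, 182, 175, 147, 125, 49, 97]
235 [97, 43, 95, 158, 190, 192, 186, 189, 183, 188, 192, 191, 186, 184, 190, 188, 177, 131, 41, 93]
240 [87, 42, 140, 183, 191, 185, 187, 183, 187, 191, 190, 185, 183, 19
[... 422 characters left out ...]
156, 61, 41]
265 [40, 103, 179, 153, 185, 186, 183, 180, 186, 184, 186, 183, 184, 188, 188, 182, 157, 165, 128, 43]
270 [39, 172, 177, 175, 152, 172, 179, 185, 184, 185, 182, 186, 189, 187, 176, 162, 170, 166, 155, 39]
275 [43, 182, 177, 175, 166, 166, 162, 166, 181, 181, 182, 185, 173, 158, 181, 176, 170, 167, 157, 50]
280 [81, 183, 178, 175, 166, 169, 175, 164, 165, 162, 170, 170, 167, 164, 182, 174, 170, 168, 156, 104]
285 [158, 183, 176, 177, 167, 166, 176, 166, 166, 163, 172, 172, 167, 163, 182, 176, 170, 168, 157, 153]
290 [62, 64, 64, 64, 62, 64, 64, 64, 64, 63, 66, 64, 63, 65, 67, 65, 65, 63, 62, 61]
295 [66, 67, 67, 68, 67, 68, 69, 69, 68, 69, 69, 69, 69, 69, 68, 67, 68, 68, 68, 67]
```

```bash
python3 -m crank '[[[-0.001,0,0.01],[0,0,0]],[[0,0,0.01],[0,0,0]],[[0,0,0.01],[0,0,0]],[[0,0,0.01],[0,0,0]],[[0,0,0],[0,0,0]],[[0,0,0],[0,0,0]]]'
python3 -m crank '[[[0,0,0.005],[0,0,0]],[[0,0,0],[0,0,0]],[[0,0,0],[0,0,0]]]'
```

```text
time_s: 21.3
ee_pos: [498.3, 202.6, 82.9]
orientation: [-3.141, 0.0, 1.529]
wrist_force: [0.6, -0.6, -0.6]
opening: 38.4
finger_force: 30.0
time_s: 21.6
ee_pos: [498.4, 202.5, 81.0]
orientation: [3.142, -0.0, 1.529]
wrist_force: [0.4, 0.6, -0.6]
opening: 38.6
finger_force: 30.0
```

```bash
python3 -m crank '[[[0,0,0.003],[0,0,0]],[[0,0,0.003],[0,0,0]],[[0,0,0],[0,0,0]],[[0,0,0],[0,0,0]]]'
```

```text
time_s: 22.0
ee_pos: [498.3, 202.6, 78.7]
orientation: [-3.141, -0.0, 1.529]
wrist_force: [-1.8, 0.8, 4.7]
opening: 38.6
finger_force: 30.0
```

```bash
python3 -m crank '[[[0,0,0.003],[0,0,0]],[[0,0,0.003],[0,0,0]],[[0,0,0],[0,0,0]],[[0,0,0],[0,0,0]]]'
```

```text
time_s: 22.4
ee_pos: [498.8, 202.8, 76.7]
orientation: [3.141, -0.0, 1.528]
wrist_force: [-2.2, -0.5, 7.6]
opening: 38.3
finger_force: 30.0
```

```bash
python3 -m crank '[[[0,0,0.003],[0,0,0]],[[0,0,0.003],[0,0,0]],[[0,0,0],[0,0,0]],[[0,0,0],[0,0,0]]]'
```

```text
time_s: 22.8
ee_pos: [498.2, 202.4, 73.6]
orientation: [-3.141, 0.0, 1.529]
wrist_force: [-1.2, 0.9, -2.4]
opening: 38.5
finger_force: 30.0
```

```bash
python3 -m crank '[[[0,0,0.003],[0,0,0]],[[0,0,0.003],[0,0,0]],[[0,0,0],[0,0,0]],[[0,0,0],[0,0,0]]]'
```

```text
time_s: 23.2
ee_pos: [497.9, 202.2, 70.7]
orientation: [-3.14, 0.0, 1.528]
wrist_force: [0.7, 1.0, -14.8]
opening: 38.6
finger_force: 30.1
```

```bash
python3 -m crank '[[[0,0,0.003],[0,0,0]],[[0,0,0.003],[0,0,0]],[[0,0,0],[0,0,0]],[[0,0,0],[0,0,0]]]'
```

```text
time_s: 23.6
ee_pos: [498.6, 202.6, 69.2]
orientation: [3.141, -0.0, 1.528]
wrist_force: [-0.7, 0.2, -4.7]
opening: 38.2
finger_force: 30.1
```

Click passed: the force flipped sign. I keep pressing onto the seal.

```bash
python3 -m crank '[[[0,0,0.003],[0,0,0]],[[0,0,0.003],[0,0,0]],[[0,0,0],[0,0,0]],[[0,0,0],[0,0,0]]]'
```

```text
time_s: 24.0
ee_pos: [498.8, 202.5, 66.9]
orientation: [3.141, -0.0, 1.528]
wrist_force: [-0.1, -1.4, 2.0]
opening: 39.0
finger_force: 30.0
```

```bash
python3 -m crank '[[[0,0,0.003],[0,0,0]],[[0,0,0.003],[0,0,0]],[[0,0,0],[0,0,0]],[[0,0,0],[0,0,0]]]'
```

```text
time_s: 24.4
ee_pos: [498.8, 202.5, 64.4]
orientation: [3.141, -0.0, 1.528]
wrist_force: [-0.2, -1.2, 6.5]
opening: 38.4
finger_force: 30.0
```

```bash
python3 -m crank '[[[0,0,0.003],[0,0,0]],[[0,0,0.002],[0,0,0]],[[0,0,0],[0,0,0]],[[0,0,0],[0,0,0]]]'
```

```text
time_s: 24.8
ee_pos: [498.8, 202.5, 62.6]
orientation: [3.141, -0.0, 1.528]
wrist_force: [-1.0, -2.9, 9.4]
opening: 38.8
finger_force: 30.0
```

```bash
python3 -m crank '[[[0,0,0.003],[0,0,0]],[[0,0,0],[0,0,0]],[[0,0,0],[0,0,0]]]'
```

```text
time_s: 25.1
ee_pos: [498.9, 202.7, 62.2]
orientation: [3.14, 0.0, 1.528]
wrist_force: [-5.4, -4.5, 25.4]
opening: 38.4
finger_force: 30.1
```

```bash
python3 -m crank '[[[0,0,0.003],[0,0,0]],[[0,0,0],[0,0,0]],[[0,0,0],[0,0,0]]]'
```

```text
time_s: 25.4
ee_pos: [499.0, 202.8, 61.6]
orientation: [3.14, 0.0, 1.528]
wrist_force: [-9.5, -6.0, 36.6]
opening: 38.9
finger_force: 30.0
```

Seal at its stop: the force jumps while the height stays put. I ease slightly to a moderate push and check that it holds.

```bash
python3 -m crank '[[[0,0,-0.002],[0,0,0]],[[0,0,0],[0,0,0]],[[0,0,0],[0,0,0]],[[0,0,0],[0,0,0]],[[0,0,0],[0,0,0]],[[0,0,0],[0,0,0]]]'
```

```text
time_s: 26.0
ee_pos: [499.0, 202.8, 61.9]
orientation: [3.14, -0.0, 1.528]
wrist_force: [-6.9, -3.7, 27.0]
opening: 38.8
finger_force: 30.0
```

Run:
```python
from h import *
m=bot.camera_model("top")
t=bot.snapshot("top");b=cv2.imread("pics/top0.png")[:,:,::-1]
d=np.abs(t.astype(int)-b).sum(2)
for n,p in[("collar bin",(389,-308,11)),("bolt bin",(578,-298,14)),("old collar",(455,-72,10)),("pink",(460,-163,10))]:
    q=m["K"]@(m["R"]@np.array(p)+m["t"]);u,v=(q[:2]/q[2]).round().astype(int);print(n,u,v);print(d[v-9:v+10:2,u-16:u+17:2])
```

```text
collar bin 431 263
[[10 14 20 16 15  9 17  8 19  9 17 15 12 12  7 14  5]
 [ 9 13 12 14 19 19  7 13 11 20 14 17 15 13 15 12 10]
 [ 3  8 16  9 17  0  9 71 87 78 57 16 18 14 17 19  4]
 [12  8 11 15  2 33 48 84 47 25 79 57  9 19  9  6  9]
 [14  9 14  8  8 17 79 37  3  5  8 72 37  7 13 18 12]
 [13 11 11  7  8 14 88 30 10  4 39 82 33 18  9  8  9]
 [11  3 18 12 10 18 80 72 23 25 28 83 34 14 19  7 20]
 [ 8  6 12 14  8 12 15 83 73 71 82 65 16 13 16  7  7]
 [ 9 14 18 18  8  8  8 28 63 61 36 16 13 13 15 15 14]
 [11 11  6  3 15  4  9 16 13 18  5 10  6 23 10 14  4]]
bolt bin 427 199
[[14 13  7 12 15 17  3 17  5 21 13 20 12 11 17 17 18]
 [15 14 22 13 23 12 15  7 16 19 15 16 14 10 16 11 20]
 [15 16 15  9  4  7  3 11 12 11  7 15 15 14 17 19 12]
 [22  3 23  6 17 11 10  6 11  6  7 11 13  8  4 13 21]
 [ 3 19  9 58 60 46 43 34 47 36 46 48 54 42 45 57 21]
 [ 2 22 35 67 67 51 40 43 48 56 46 42 35 24 21 52  9]
 [12 19 55 41 18 10 10 11  6  8 19  4 16 41 43 21 14]
 [ 6 17  3 11  0 14 11 13 11  3  6  6 16 14  7  9 16]
 [14 13 20  7 10  9 11 10 18 10 18  7 15 14 18  9 16]
 [10  9 16 13  4 14 22  3 14 17 12 14
[... 601 characters left out ...]
27]
 [ 15  15  13  11  13  16  39  70  81  72  47  35  19  22  14  13  12]
 [ 12  13  10  14  14  27  14  22  21  10  10  15   8  12  20  15  11]]
pink 382 237
[[21  7 17 15 14 25 15 15 17 15 19 21 13 14 20 10 16]
 [17 12 17 13 20 21  2  6 15 13 13 21 18 14 10 13 12]
 [16 14 24  9 12  8  9 14 21 15 11  8 18 12 11 15 18]
 [15 12 21 12 10 14 15 18 10 16 15 10 15 16 13 14 17]
 [11  9 18 15 19 29 11 20 17 16 14 18 17 17 25 12 27]
 [31 17 12 18  3 18  2 15 19  6 11  9 13 15 20 22 13]
 [12 20  7 11 10 11 13 12  9 10 20 18 22 14 13  9 19]
 [18 21 14 21 14  9 11 27 18 14 18 24 21 17 18 22 21]
 [ 8 16  7  8 11 16 13 16 16 18 21 16 11  6 13  9 20]
 [ 9 19 17  9 18  9  5 11 16 17  9 18  9 12  6  7  7]]
```

Both parts are in their bins, the pink collar has not moved, and the cap is held down.

```bash
python3 -c "
from cell import bot
s=bot.get_state();print(s['ee_pos'],s['wrist_force'],s['finger_force'])
print(bot.sign_off())"
```

```text
[498.95077939 202.74555784  61.85996833] [-6.14485987 -3.24770181 25.65174102] 30.02452483313391
the job is handed in; nothing more can be done
None
```

The job is handed in at about 26 s: the bolt and collar are in their own bins, and the cap is clicked past the balls and held in the gripper, pressing the seal against its stop with about 26 N.

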